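# Test the round pull scale before portioning

### The job

Test the pull scale with the round barrel before the portions are weighed: draw its grip out until its pointer is level with the clip set on the edge of its own board, hold it still there for about two seconds, then ease it all the way back home without letting it snap, and let go. Do not pull the flat box-shaped scale next to it.

Things in the scene. Friction and masses are not known exactly. Their poses are not given: they have to be found in the camera images.
- round_grip (a point): Grasp point on the axis of the round scale's grip: black upright round post, 24 mm diameter, foot 17 mm and top 87 mm above the table; this point, at 66 mm, moves with it. x points level along the rod to the barrel (its end 65 mm away when home; board turned up to 20 deg): pull towards minus x, roughly to the robot; y to the board's rule edge; z up. A thin pointer reaches 42 mm to y at the same x.
- round_slide (a joint): How far the round scale's grip is drawn straight out, m: 0 home, 0.13 stop. Spring pulls back 2 N at home, 10 N at 0.11; let go when drawn out, it snaps home. Scale: round grey metal barrel, 48 mm across, 185 mm long, top 60 mm above the table, lying on a fixed plywood board 430 x 110 x 12 mm; an 8 mm rod, axis 36 mm above the table, joins barrel and post.
- set_clip (a point): Top centre of the small brass clip (9 mm along the board, 26 mm across, top 28 mm above the table) on the rule edge of the round scale's board, 40 to 115 mm from home. Fixed; 57 mm to the y side of the line the grip runs on, clear of the slide. Axes as round_grip's. The pointer is level with it when clip and round_grip have the same position along x.
- flat_slide (a joint): How far the other scale's grip is drawn out, m; 0 home. It has a flat box-shaped metal body (180 x 62 mm, top 48 mm above the table) and a square black post 20 mm wide, 87 mm high, on a like board with its own clip. The scales stand side by side, 0.31 to 0.48 m apart, and may change places. Leave it home.

How it is judged:
By the outcome, as a careful person would: the job done as asked, in the order asked, and still so for the second after the job is handed in, with the robot touching nothing.
It also fails if it takes over 37 s, if anything falls off the work surface, if the arm or the gripper's body presses on something with over 40 N, if the wrist force passes 120 N, or if a joint passes its speed limit or range.

### The arm

A 6-joint arm with a two-finger parallel gripper is mounted at the origin on the work surface. World frame = base frame: x ahead of the robot, y to its left, z up, the work surface at z = 0. Lengths are in m, angles in rad, forces in N, time in s.
With the tool pointing down it reaches from about 0.375 to 0.975 m from the base axis. Payload 3.8 kg.
Tool frame: the origin (TCP) lies midway between the tips of the shut fingers; the grasp point (between the pads) lies 19 mm behind it; x points along the fingers, y is the direction in which the jaws open and shut, and the axes are right-handed (so a half turn about x gives the same grasp; the last joint's range is limited). The gripper opens to 88 mm and grips with 3 to 60 N. Pads are 18 mm wide; open, the fingers measure 123 mm over their backs; the gripper's body (75 mm by 187 mm) begins 45 mm behind the grasp point.
Start: joints at [-1.168, 0.264, 1.604, -0, 1.274, -0.037], TCP at [0.287, -0.611, 0.239] pointing down, gripper open.
Joint ranges: [-2.63, 2.63], [-0.94, 2.18], [0.31, 2.57], [-1.31, 4.45], [0, 2.66], [-2.55, 2.55]. Speed limits (rad/s): [2.57, 2.57, 3.14, 3.14, 3.14, 3.14].

### API

Orientations are given as a rotation vector (axis times angle).
In Python, from cell import manip, inverse_kinematics, cams, order gives the robot as it stands. Calls block until the motion is done:
- manip.move_pose(position, orientation): joint-space move of the TCP to a pose.
- manip.move_linear(position, rate=0.15, rot=None): straight line of the TCP; rot=None keeps the orientation; rate is the mean speed in m/s.
- manip.set_joints(angles): joint-space move.
- manip.set_gripper(opening, force=None): finger opening in m; force is the grip in N (None keeps the last); returns when the fingers have stopped.
- manip.dwell(seconds).
- inverse_kinematics(position, orientation): joint angles nearest the present ones, or None.
- manip.state(): the state.
- cams.capture(name): name is "scene" or "top" or "wrist"; returns a dict with "image" (420x560x3 uint8, blue, green, red), "z_map" (420x560 float32, m along the optical axis (not along the pixel's ray), 0 where there is no reading), "intrinsics" (3x3 intrinsics, pixels), "position" and "orientation" of the camera in the world; the wrist camera has in their place "T_tool_cam" (4x4, takes a point from camera to tool coordinates, whose origin is the TCP and whose axes are the tool frame's). Camera axes: x right, y down, z forward; pixel columns grow to the right and rows downward; lengths in m; the calibration is good to about 2 mm. A picture is of the moment at which its call begins: read the wrist's pose just before it.
A pose or a line that the arm cannot do raises manip.IKError and nothing moves.
- order.close_job(): hands the job in, once; it reports no verdict.
The state is a dict: "clock": time; "joint_pos": joint angles; "joint_velocities": joint speeds; "tau": joint torques, N m; "tool_pos": TCP position; "tcp_rot": TCP orientation; "contact_force": force on the tool from outside, world axes, zero at the start; "moment": the same for the moment, N m; "gripper_width": finger opening in m.
Only numpy, scipy, OpenCV 4.12 (cv2) and the standard library are available. Lean on these libraries where they do the work, as an engineer would, in place of code of your own. Each camera call takes 0.05 s, during which the arm holds its last target.

## Working session

There is one attempt and no reset: what is moved stays moved. The work goes in short steps, each a Python script; the robot and the scene stay as the last script left them, time stands still between calls to the robot, and variables do not carry over. Pictures are saved under pics/ and viewed, and the job is handed in when it is done.

```bash
ls; mkdir -p pics
python3 - <<'E'
from cell import manip,cams
import cv2,numpy as np
s=manip.state();print(s)
for n in("scene","top"):
    c=cams.capture(n);cv2.imwrite(f"pics/{n}0.png",c["image"]);np.save(f"{n}0.npy",c,allow_pickle=True);print(n,c["intrinsics"],c["position"],c["orientation"])
E
```

```text
pics
{'clock': 0.0, 'joint_pos': array([-1.16789370e+00,  2.64725744e-01,  1.60536713e+00, -1.44563265e-05,
        1.27371152e+00, -3.69219246e-02]), 'joint_velocities': array([ 8.35018178e-05,  5.59029102e-04, -1.06069433e-04, -5.44528838e-04,
       -2.29855024e-04, -6.71260513e-04]), 'tau': array([-1.63915439e-05, -5.02106845e+01, -3.56877923e+01,  7.30429706e-02,
        2.94843328e-02, -1.66238869e-04]), 'tool_pos': array([ 0.28710231, -0.61010913,  0.23741019]), 'tcp_rot': array([ 1.9782904 ,  0.44450285, -1.97913398]), 'contact_force': array([ 0.07866063,  0.44714218, -0.53349541]), 'moment': array([-0.040491  ,  0.01556737, -0.01367925]), 'gripper_width': 0.08794203191160793}
scene [[415.46142945   0.         273.4534238 ]
 [  0.         415.46142945 209.25324671]
 [  0.           0.           1.        ]] [1.11178902 0.19370455 0.60261936] [-1.51534063 -1.99096663  0.90211164]
top [[521.58622455   0.         281.95230939]
 [  0.         521.58622455 207.8750424 ]
 [  0.           0.           1.        ]] [0.40787584 0.02338457 0.97868821] [-1.99660236  2.2358341  -0.22675489]
```

View pics/scene0.png

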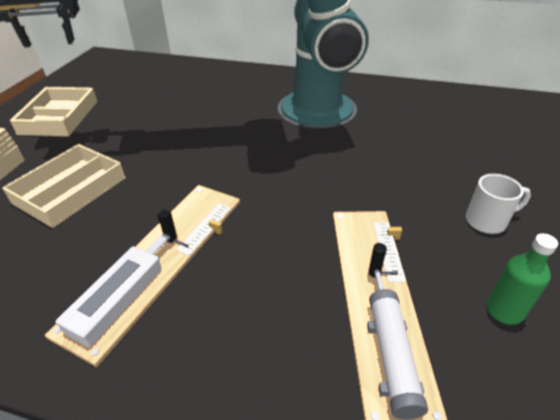

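View pics/top0.png

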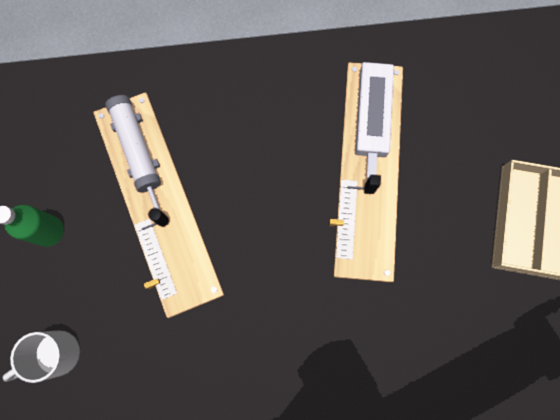

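The round scale is on the left in the top view: post top near (157,216), clip near (152,284), pointer just left of the post at about (148,227). Next step is measuring these.

```bash
cat > h.py <<'E'
import numpy as np,cv2
from scipy.spatial.transform import Rotation as R
def ray(c,uv,z):
    uv=np.atleast_2d(uv).astype(float)
    K=c["intrinsics"];Rm=c["orientation"];Rm=np.array(Rm)
    Rm=Rm if Rm.shape==(3,3) else R.from_rotvec(Rm).as_matrix()
    d=np.c_[(uv-K[:2,2])/[K[0,0],K[1,1]],np.ones(len(uv))]@Rm.T
    p=np.array(c["position"]);return p+d*((z-p[2])/d[:,2])[:,None]
E
python3 - <<'E'
from h import *
c=np.load("top0.npy",allow_pickle=True).item();im=c["image"];hsv=cv2.cvtColor(im,cv2.COLOR_BGR2HSV)
cv2.imwrite("pics/topz.png",cv2.resize(im[85:325,85:230],None,fx=2.5,fy=2.5,interpolation=cv2.INTER_CUBIC))
wood=cv2.inRange(hsv,(8,40,120),(30,255,255));wood[:,:80]=0;wood[:,235:]=0
# board outline
wd=cv2.morphologyEx(wood,cv2.MORPH_OPEN,np.ones((5,5)))
cn=np.vstack([k for k in cv2.findContours(wd,0,2)[0] if len(k)>20])
r=cv2.minAreaRect(cn);b=cv2.boxPoints(r);P=ray(c,b,.012);print("board",b.round(1).tolist(),P.round(4).tolist(),[np.linalg.norm(P[i]-P[i-1]).round(4) for i in range(4)])
# clip
br=cv2.inRange(hsv,(10,170,80),(30,255,255));br[:,:80]=0;br[:,200:]=0
for k in cv2.findContours(br,0,2)[0]:
    if cv2.contourArea(k)>15: q=cv2.minAreaRect(k);print("brass",q,ray(c,q[0],.028).round(4))
dk=cv2.inRange(hsv,(0,0,0),(180,255,60));m=np.zeros_like(dk);m[195:240,140:180]=dk[195:240,140:180]
for k in cv2.findContours(m,0,2)[0]:
    if cv2.contourArea(k)>15: print("dark",cv2.boundingRect(k),cv2.contourArea(k),cv2.minAreaRect(k))
E
```

```text
board [[91.30000305175781, 111.4000015258789], [149.10000610351562, 90.4000015258789], [224.3000030517578, 297.0], [166.5, 318.0]] [[0.8402, 0.3525, 0.012], [0.8716, 0.2367, 0.012], [0.4521, 0.1252, 0.012], [0.4264, 0.2328, 0.012]] [np.float64(0.4308), np.float64(0.1199), np.float64(0.4341), np.float64(0.1106)]
dark (149, 209, 20, 17) 197.5 ((158.5, 217.00001525878906), (20.50609588623047, 12.020814895629883), 45.0)
```

View pics/topz.png

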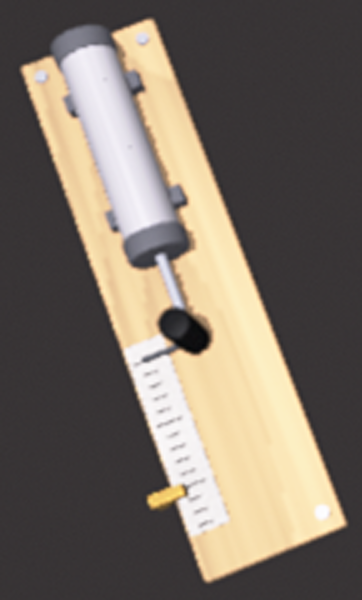

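```bash
cat >> h.py <<'E'
def ori(th,s=1):
    x=np.array([0,0,-1.]);y=s*np.array([np.cos(th),np.sin(th),0]);return R.from_matrix(np.c_[x,y,np.cross(x,y)]).as_rotvec()
E
python3 - <<'E'
from h import *
from cell import manip,cams,inverse_kinematics
c=np.load("top0.npy",allow_pickle=True).item()
G=ray(c,[155.8,215],.087)[0];print("G",G, "clip",ray(c,[152,284],.028)[0])
w=cams.capture("wrist");print(w["T_tool_cam"].round(3),w["intrinsics"])
th=np.radians(15.5)
for s in(1,-1):
    for z in (.2,.25,.3): print(s,z,inverse_kinematics([G[0]-.03,G[1],z],ori(th,s)))
E
```

```text
G [0.60229436 0.222989   0.087     ] clip [0.48911422 0.25116977 0.028     ]
[[ 0.    -0.26   0.966 -0.145]
 [ 1.    -0.001 -0.001  0.001]
 [ 0.001  0.966  0.26  -0.066]
 [ 0.     0.     0.     1.   ]] [[334.95363535   0.         276.38273659]
 [  0.         334.95363535 204.09845883]
 [  0.           0.           1.        ]]
1 0.2 [ 3.30992420e-01  1.76943476e-01  1.78189290e+00 -4.44089210e-16
  1.18275628e+00  6.04663857e-02]
1 0.25 [ 3.30992420e-01  1.43227947e-01  1.72686968e+00 -4.44089210e-16
  1.27149503e+00  6.04663857e-02]
1 0.3 [ 3.30992420e-01  1.18143949e-01  1.66366008e+00 -4.44089210e-16
  1.35978863e+00  6.04663857e-02]
-1 0.2 None
-1 0.25 None
-1 0.3 None
```

Run:
```python
from h import *
from cell import manip,cams
th=np.radians(15.5);u=np.array([np.cos(th),np.sin(th),0]);v=np.array([-np.sin(th),np.cos(th),0])
p=np.array([.6023,.2230,0])-.05*u+.0*v;p[2]=.23
manip.move_pose(p,ori(th))
s=manip.state();w=cams.capture("wrist")
T=np.eye(4);T[:3,:3]=R.from_rotvec(s["tcp_rot"]).as_matrix();T[:3,3]=s["tool_pos"];T=T@w["T_tool_cam"]
w["position"]=T[:3,3];w["orientation"]=R.from_matrix(T[:3,:3]).as_rotvec()
np.save("w1.npy",w,allow_pickle=True);cv2.imwrite("pics/w1.png",w["image"]);print(s["clock"],s["tool_pos"],T[:3,3])
```

```text
3.175 [0.55447556 0.20889356 0.22999509] [0.53716933 0.27220081 0.37502478]
```

View pics/w1.png

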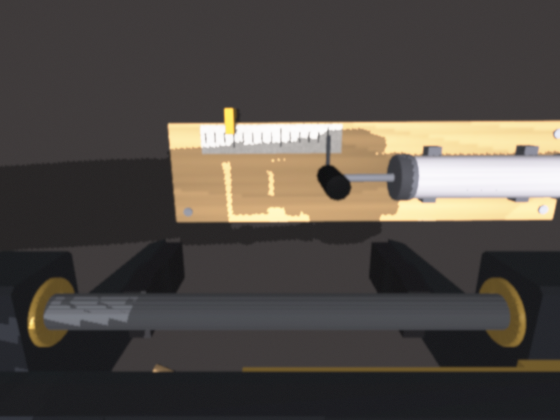

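The clip is at (230,120), the pointer at (328,145) and the post at (333,180). I'll zoom in to pin these down.

Run:
```python
from h import *
w=np.load("w1.npy",allow_pickle=True).item();im=w["image"]
z=cv2.resize(im[95:225,195:395],None,fx=4,fy=4,interpolation=cv2.INTER_CUBIC);z=cv2.convertScaleAbs(z,alpha=1.6,beta=30);cv2.imwrite("pics/w1z.png",z)
hsv=cv2.cvtColor(im,cv2.COLOR_BGR2HSV);
print(hsv[105:130,230].tolist()[:25:3]);print(im[140,315:342].tolist())
wood=cv2.inRange(hsv,(8,40,50),(40,255,255));
# board edges rows
for side in (0,1):
    pts=[]
    for x in range(250,540,5):
        g=cv2.GaussianBlur(im,(1,3),0)[:,x].max(axis=1).astype(float);col=np.diff(g)
        if side==0: r=100+np.argmax(col[100:135])
        else: r=205+np.argmin(col[205:235])
        pts.append((x,r+.5))
    P=ray(w,np.array(pts),.012)[:,:2].astype(np.float32)
    vx,vy,x0,y0=cv2.fitLine(P,cv2.DIST_HUBER,0,.001,.001).ravel();print(side,np.degrees(np.arctan(vy/vx)),x0,y0)
br=cv2.inRange(hsv,(15,150,80),(35,255,255));m=np.zeros_like(br);m[100:140,215:245]=br[100:140,215:245]
for k in cv2.findContours(m,0,2)[0]: print(cv2.boundingRect(k),cv2.contourArea(k))
```

```text
[[0, 23, 66], [21, 161, 231], [27, 145, 254], [27, 145, 254], [27, 146, 254], [27, 146, 254], [27, 145, 254], [27, 147, 254], [27, 148, 254]]
[[178, 180, 184], [172, 174, 178], [153, 155, 158], [138, 140, 143], [159, 161, 164], [173, 176, 179], [177, 179, 183], [178, 181, 185], [179, 181, 185], [174, 176, 180], [158, 160, 163], [125, 125, 126], [94, 90, 89], [83, 77, 75], [92, 87, 86], [124, 123, 125], [160, 161, 165], [175, 177, 181], [178, 181, 185], [177, 179, 184], [177, 180, 184], [176, 179, 183], [176, 180, 183], [178, 181, 185], [177, 180, 184], [171, 177, 184], [155, 170, 186]]
0 15.699911 0.6398479 0.29308727
1 15.866737 0.7186113 0.20121942
(228, 129, 2, 3) 1.0
(228, 127, 1, 1) 0.0
(224, 108, 12, 25) 68.0
```

View pics/w1z.png

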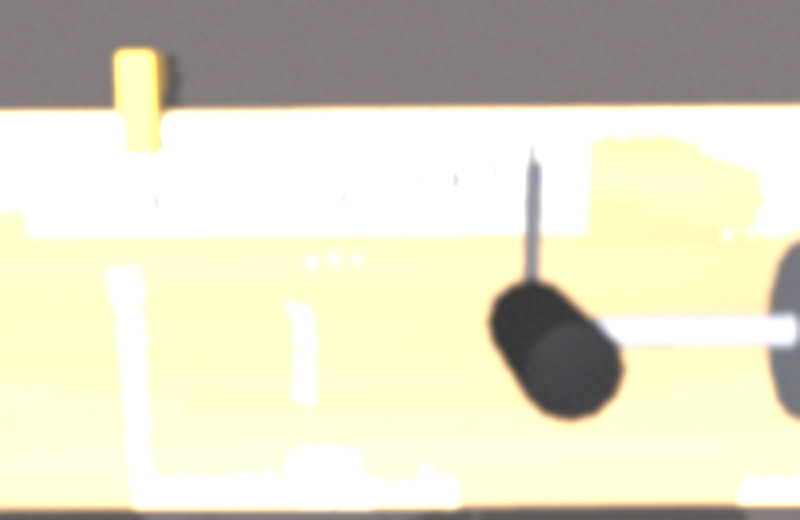

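Run:
```python
from h import *
w=np.load("w1.npy",allow_pickle=True).item();im=w["image"];c=np.load("top0.npy",allow_pickle=True).item()
for r in(110,114,118,120): print(r,im[r,220:242,2].tolist(),im[r,220:242,0].tolist())
print(im[104:140,229,0].tolist())
th=np.radians(15.8);u=np.array([np.cos(th),np.sin(th),0]);v=np.array([-np.sin(th),np.cos(th),0])
def uv(p): return (np.dot(p,u).round(4),np.dot(p,v).round(4))
print("edges v",uv([.6398,.2931,0]),uv([.7186,.2012,0]))
print("post w",uv(ray(w,[338.1,186.6],.087)[0]),"top",uv(ray(c,[155.8,215],.087)[0]))
for z in(.02,.03,.036,.04,.05): print("pointer",z,uv(ray(w,[328,140],z)[0]),"tip",uv(ray(w,[328,132],z)[0]))
print("clip w",uv(ray(w,[229.1,119.6],.028)[0]),"top",uv(ray(c,[152,284],.028)[0]))
zm=w["z_map"];print(zm[182:192:3,335:342:2].round(4),zm[110:126:3,226:233:2].round(4))
im=c["image"];print(im[276:292,145:162,0].tolist())
z=cv2.resize(im[200:300,130:190],None,fx=6,fy=6,interpolation=cv2.INTER_CUBIC);cv2.imwrite("pics/topz2.png",z)
```

```text
110 [64, 64, 75, 127, 218, 252, 254, 254, 254, 254, 254, 254, 245, 185, 115, 89, 67, 48, 46, 54, 60, 64] [59, 60, 60, 66, 82, 102, 109, 108, 108, 109, 108, 104, 89, 62, 40, 38, 37, 39, 42, 50, 57, 60]
114 [64, 64, 73, 120, 214, 252, 254, 254, 254, 254, 254, 254, 249, 201, 124, 93, 72, 52, 43, 46, 54, 60] [60, 60, 60, 64, 80, 99, 108, 108, 108, 109, 110, 107, 93, 66, 43, 35, 37, 38, 39, 43, 51, 57]
118 [64, 64, 69, 108, 197, 249, 254, 254, 254, 254, 254, 254, 250, 211, 131, 85, 61, 46, 44, 52, 59, 64] [60, 60, 60, 62, 74, 95, 106, 108, 109, 109, 110, 108, 96, 70, 47, 37, 39, 39, 41, 48, 54, 60]
120 [65, 65, 69, 107, 192, 248, 254, 254, 254, 254, 254, 254, 251, 217, 136, 83, 55, 46, 47, 54, 60, 65] [60, 60, 60, 64, 76, 95, 106, 109, 108, 108, 109, 108, 98, 73, 49, 40, 39, 40, 42, 49, 55, 59]
[59, 60, 60, 66, 84, 101, 109, 110, 110, 110, 109, 109, 108, 109, 109, 108, 108, 108, 109, 108, 109, 108, 108, 107, 107, 106, 105, 105, 111, 145, 209, 242, 248, 249, 249, 249]
edges v (np.float64(0.6954), np.float64(0.1078)) (np.float64(0.7462), np.float64(-0.0021))
post w (np.float64(0.6445), np.f
[... 1519 characters left out ...]
, 114, 110, 108, 109, 110, 112, 114, 114, 105, 94, 101, 121, 135, 199, 237], [110, 109, 108, 109, 109, 112, 116, 119, 106, 86, 80, 119, 186, 223, 223, 203, 187], [121, 110, 109, 110, 111, 110, 98, 89, 73, 54, 99, 190, 239, 246, 242, 219, 202], [109, 113, 114, 102, 86, 78, 64, 51, 42, 46, 98, 185, 235, 244, 243, 237, 235], [86, 94, 87, 74, 54, 48, 47, 49, 47, 49, 77, 162, 228, 240, 242, 241, 241], [65, 64, 55, 51, 48, 49, 50, 53, 53, 52, 60, 129, 217, 240, 242, 242, 241], [53, 53, 52, 52, 52, 52, 53, 54, 54, 52, 51, 89, 189, 238, 244, 243, 241], [53, 53, 54, 53, 54, 53, 54, 55, 54, 53, 51, 71, 161, 232, 244, 243, 241], [53, 53, 54, 54, 54, 53, 53, 52, 52, 54, 51, 57, 123, 217, 243, 242, 240]]
```

View pics/topz2.png

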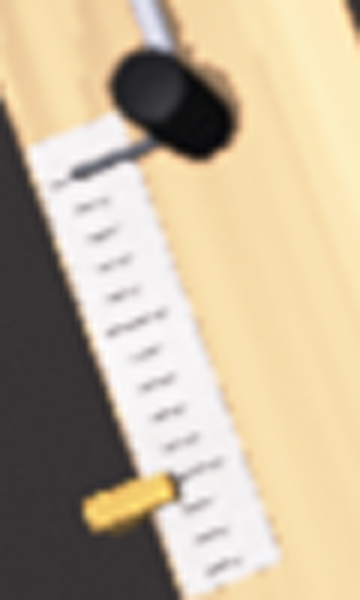

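```bash
cat >> h.py <<'E'
TH=np.radians(15.8);U=np.array([np.cos(TH),np.sin(TH),0]);V=np.array([-np.sin(TH),np.cos(TH),0])
def P(a,b,z): return a*U+b*V+np.array([0,0,z])
def st(m,t=""):
    s=m.state();q=s["tool_pos"];f=s["contact_force"];print(t,"t",round(s["clock"],2),"uvz",(q@U).round(4),(q@V).round(4),q[2].round(4),"F",(f@U).round(2),(f@V).round(2),f[2].round(2),"w",round(s["gripper_width"],4));return s
def wcap(m,cams,name):
    s=m.state();w=cams.capture("wrist")
    T=np.eye(4);T[:3,:3]=R.from_rotvec(s["tcp_rot"]).as_matrix();T[:3,3]=s["tool_pos"];T=T@w["T_tool_cam"]
    w["position"]=T[:3,3];w["orientation"]=R.from_matrix(T[:3,:3]).as_rotvec()
    np.save(name+".npy",w,allow_pickle=True);cv2.imwrite(f"pics/{name}.png",w["image"]);return w
E
python3 - <<'E'
from h import *
from cell import manip,cams
manip.set_gripper(.06,40)
manip.move_pose(P(.6438,.053,.13),ori(TH))
st(manip)
manip.move_linear(P(.6438,.053,.047),rate=.12)
st(manip);wcap(manip,cams,"w2")
c=cams.capture("top");cv2.imwrite("pics/top2.png",c["image"])
E
```

```text
t 4.33 uvz 0.6432 0.053 0.1295 F -0.44 -0.69 0.49 w 0.0598
 t 5.17 uvz 0.6446 0.053 0.0481 F 1.19 -0.84 0.49 w 0.0598
```

View pics/w2.png

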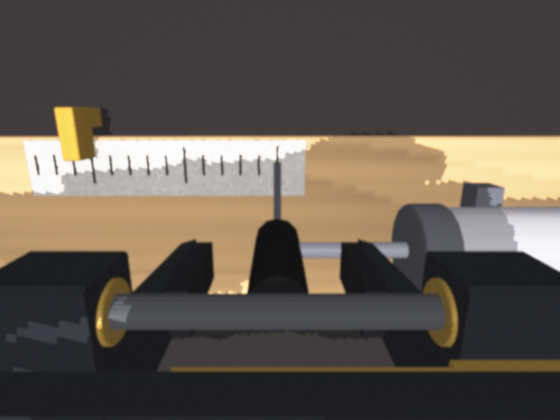

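The post is centred between the fingers (columns 258–300, fingers at 213 and 342). Next I grip it, pull part of the way and look again.

Run:
```python
from h import *
from cell import manip,cams
manip.set_gripper(0.0,40)
s=st(manip,"grip");u0=s["tool_pos"]@U;v0=s["tool_pos"]@V
manip.move_linear(P(.6438-.09,.053,.047),rate=.06)
st(manip,"pulled");wcap(manip,cams,"w3")
```

```text
grip t 5.92 uvz 0.6443 0.053 0.0471 F 1.55 -0.01 -1.0 w 0.023
pulled t 7.58 uvz 0.5545 0.0529 0.0471 F 8.02 0.43 -6.63 w 0.0232
```

View pics/w3.png

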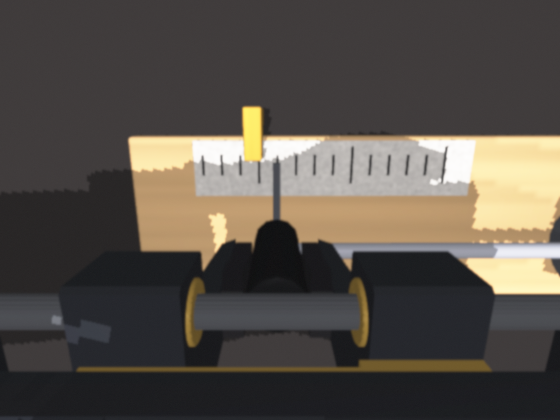

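Run:
```python
from h import *
w=np.load("w3.npy",allow_pickle=True).item();im=w["image"]
for r in(110,115,120,125): print(r,im[r,238:272,2].tolist())
print(im[175,266:290,2].tolist()); print(im[104:170,252,0].tolist())
for uv,z in (([243,115],.028),([262,115],.028),([277,175],.036),([277,175],.02),([277,165],.02),([259,180],.0125)):
    q=ray(w,uv,z)[0];print(uv,(q@U).round(4),(q@V).round(4))
z=cv2.resize(im[95:195,215:315],None,fx=6,fy=6,interpolation=cv2.INTER_CUBIC);cv2.imwrite("pics/w3z.png",z)
```

```text
110 [63, 64, 69, 102, 182, 245, 254, 254, 255, 255, 254, 254, 254, 254, 254, 254, 254, 254, 254, 254, 254, 251, 230, 162, 104, 74, 52, 42, 42, 42, 44, 51, 60, 65]
115 [66, 65, 69, 98, 173, 241, 253, 254, 255, 255, 254, 254, 254, 254, 254, 254, 254, 254, 254, 254, 254, 251, 231, 164, 106, 74, 53, 43, 42, 42, 48, 57, 63, 64]
120 [65, 66, 67, 95, 166, 236, 253, 254, 255, 255, 254, 254, 254, 254, 254, 254, 254, 254, 254, 254, 254, 252, 233, 168, 109, 75, 53, 44, 41, 41, 42, 43, 49, 58]
125 [65, 65, 67, 90, 154, 227, 251, 254, 254, 254, 254, 254, 254, 254, 254, 254, 254, 254, 254, 254, 254, 252, 234, 171, 108, 68, 47, 42, 41, 41, 44, 51, 60, 64]
[177, 176, 177, 178, 178, 174, 154, 112, 80, 73, 72, 74, 78, 103, 143, 174, 185, 185, 184, 183, 184, 183, 183, 183]
[61, 63, 69, 83, 98, 107, 109, 109, 109, 109, 108, 109, 109, 109, 108, 109, 108, 109, 109, 109, 108, 108, 107, 107, 108, 107, 107, 107, 107, 107, 105, 106, 107, 106, 106, 105, 105, 105, 105, 105, 104, 104, 104, 104, 103, 103, 103, 103, 103, 103, 103, 101, 102, 101, 101, 103, 122, 157, 180, 179, 174, 172, 172, 172, 172, 171]
[243, 115] 0.5388 0.1182
[262, 115] 0.5478 0.1182
[277, 175] 0.5548 0.0909
[277, 175] 0.5549 0.088
[277, 165] 0.5549 0.0933
[259, 180] 0.5451 0.084
```

View pics/w3z.png

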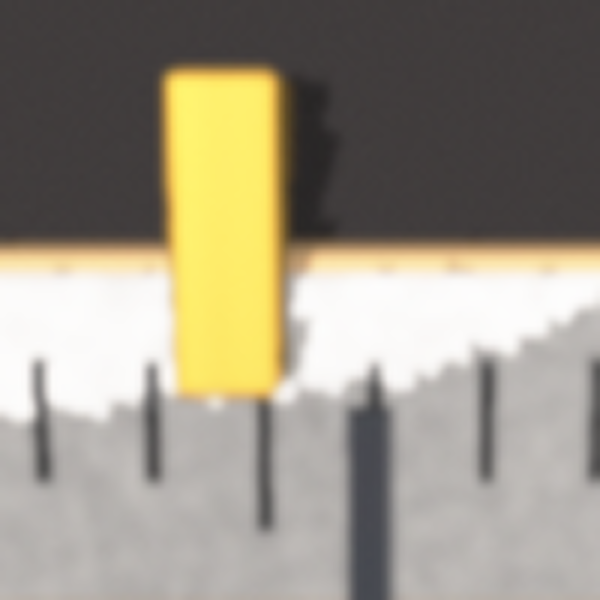

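Run:
```python
from h import *
from cell import manip,cams
manip.move_linear(P(.6438-.09-.0116,.053,.047),rate=.04)
st(manip,"pulled");w=wcap(manip,cams,"w4");im=w["image"];s=manip.state()
for r in(110,118,125): print(r,im[r,260:294,2].tolist())
print(im[175,260:294,2].tolist())
cv2.imwrite("pics/w4z.png",cv2.resize(im[95:195,225:325],None,fx=6,fy=6,interpolation=cv2.INTER_CUBIC))
```

```text
pulled t 8.07 uvz 0.543 0.0529 0.0471 F 8.8 -0.94 -7.07 w 0.023
110 [64, 65, 64, 65, 69, 97, 170, 239, 253, 254, 255, 254, 254, 254, 254, 254, 254, 254, 254, 254, 254, 254, 253, 251, 229, 153, 78, 47, 43, 45, 53, 60, 64, 64]
118 [65, 66, 64, 65, 69, 96, 166, 236, 252, 254, 254, 254, 254, 254, 254, 254, 254, 254, 254, 254, 254, 254, 253, 250, 227, 148, 73, 44, 41, 42, 44, 50, 59, 64]
125 [64, 65, 65, 65, 68, 93, 162, 232, 252, 254, 254, 254, 254, 254, 254, 254, 254, 254, 254, 254, 254, 253, 253, 250, 225, 146, 73, 44, 42, 48, 58, 64, 65, 64]
[166, 147, 152, 172, 181, 182, 183, 184, 185, 185, 183, 174, 150, 108, 78, 73, 72, 72, 71, 71, 88, 131, 168, 182, 183, 181, 180, 177, 177, 178, 179, 179, 178, 180]
```

View pics/w4z.png

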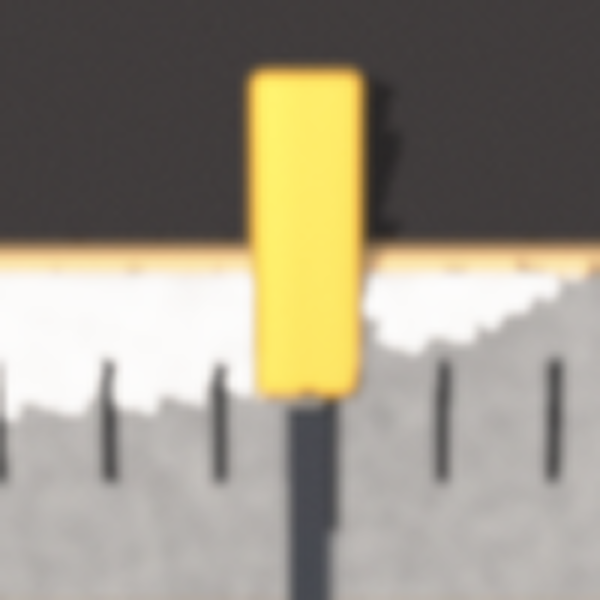

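The pointer (column ~276) is level with the clip's centre (~275.5). I'll hold there, then ease it back.

Run:
```python
from h import *
from cell import manip,cams
manip.dwell(2.2);st(manip,"held")
manip.move_linear(P(.6438-.012,.053,.047),rate=.04);st(manip,"near")
manip.move_linear(P(.6438,.053,.047),rate=.015);manip.dwell(.2);st(manip,"home?")
w=wcap(manip,cams,"w5")
```

```text
held t 10.32 uvz 0.5431 0.0529 0.0471 F 9.21 -0.0 -7.02 w 0.023
near t 12.71 uvz 0.6318 0.053 0.0471 F 2.9 -0.07 0.15 w 0.0231
home? t 13.86 uvz 0.6439 0.053 0.0471 F 2.31 -0.62 0.61 w 0.0231
```

View pics/w5.png

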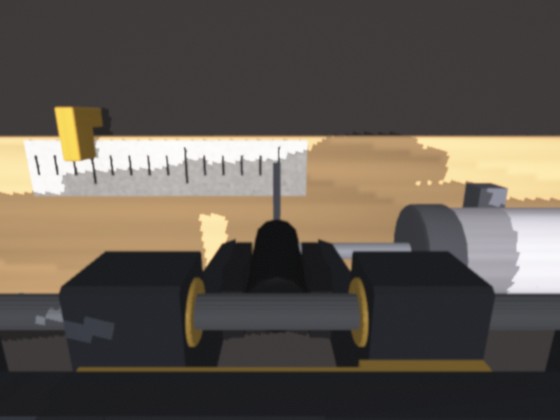

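The force is still +2.3 N, which is the spring's own pull. The pointer (277) is also about 1 mm short of the zero tick (279), so I'll creep on until the stop takes the load.

Run:
```python
from h import *
from cell import manip,cams
for i in range(1,9):
    manip.move_linear(P(.6438+.0004*i,.053,.047),rate=.01);manip.dwell(.15)
    s=st(manip,i)
    if s["contact_force"]@U<-1.5: break
w=wcap(manip,cams,"w6");print(w["image"][150,265:292,2].tolist(),w["image"][175,265:292,2].tolist())
```

```text
1 t 14.31 uvz 0.6442 0.053 0.0471 F 2.76 -0.36 1.88 w 0.0226
2 t 14.71 uvz 0.6447 0.053 0.047 F 1.62 0.11 2.52 w 0.023
3 t 15.11 uvz 0.645 0.053 0.047 F 1.13 -0.53 2.57 w 0.0227
4 t 15.51 uvz 0.645 0.053 0.047 F -0.46 -1.02 5.56 w 0.0233
5 t 15.91 uvz 0.645 0.053 0.047 F -2.21 -0.95 6.11 w 0.0227
[252, 252, 253, 253, 253, 253, 253, 253, 253, 247, 215, 156, 191, 244, 252, 253, 253, 252, 251, 250, 250, 251, 251, 252, 252, 252, 252] [178, 181, 182, 182, 183, 182, 177, 155, 113, 78, 72, 71, 71, 75, 92, 130, 166, 182, 186, 185, 186, 185, 183, 181, 180, 182, 182]
```

It has reached the stop: u is constant, the force has reversed, and the pointer is on the zero tick (both at column 276). Releasing now.

Run:
```python
from h import *
from cell import manip,cams
manip.set_gripper(.06);st(manip,"open");wcap(manip,cams,"w7")
manip.move_linear(P(.6445,.053,.15),rate=.1)
manip.move_linear(P(.57,.053,.23),rate=.15)
st(manip,"up");w=wcap(manip,cams,"w8")
c=cams.capture("top");s=cams.capture("scene")["image"];cv2.imwrite("pics/end.png",np.vstack([w["image"],s])[:, :] if 0 else cv2.resize(np.hstack([w["image"],s]),(800,300)))
```

```text
open t 16.65 uvz 0.6458 0.053 0.0469 F -0.68 0.4 0.41 w 0.0599
up t 18.76 uvz 0.5699 0.053 0.2293 F -0.48 0.31 -0.1 w 0.0596
```

View pics/end.png

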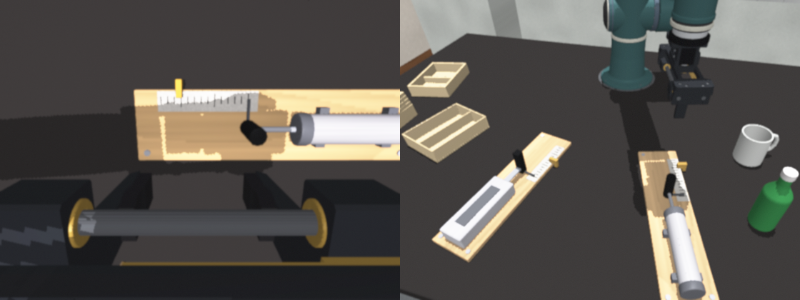

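View pics/w7.png

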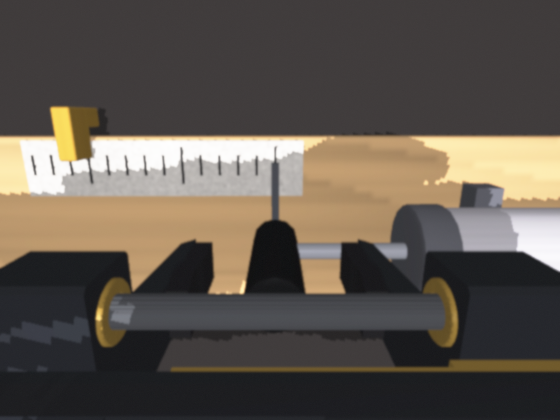

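The round grip is home with the pointer on zero, the flat scale hasn't moved, and the gripper is clear of everything. Handing in.

Run:
```python
from cell import order
print(order.close_job())
```

```text
the job is handed in; nothing more can be done
None
```

The round scale is tested and back home, and I handed the job in at about 19 s of the 37 s limit.

- **Pull:** I drew the grip out about 102 mm. The wrist camera showed the pointer within about 0.5 px (0.3 mm) of the clip's centre.
- **Hold:** I held it there for a little over 2 s, with about 9 N on the wrist.
- **Return:** I eased it back at 40 mm/s and slowed to 15 mm/s for the last 12 mm. My first home position was about 1 mm short: the spring still pulled 2.3 N and the pointer was off the zero tick. I crept on until the force reversed at the stop, and only then opened the gripper.
- **Last checks:** After release, the pointer was on the zero tick, the gripper was clear above, and the flat scale was undisturbed at home. The two cameras had differed by about 4 mm on absolute position, so I set the pull from the wrist view only.

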